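# Run the slicer's loose hand nut home

### The job

One of the two three-winged hand nuts that clamp the blade cassette on the bench slicer has been left backed off and stands higher than the other. Push its wings round clockwise with the fingertips, stroke after stroke, without pinching it, until it is fully home against its stop. Leave the other nut, which is tight already, and the things around the slicer alone.

Things in the scene. Friction and masses are not known exactly. Their poses are not given: they have to be found in the camera images.
- slicer: Bench slicer, fixed. Origin on the table midway between the two nut axes (vertical, at its y = +100 and -100 mm); z up. Aluminium base: y +-170 mm, x -170 to +75, top at 28. Clamp bar under the nuts: x +-45, top at 38. Blade cassette between them: x +-50, y +-42, top at 48. White housing at x -168 to -62, top at 100, with a feed tray on it (x below -90) up to 126 mm.
- hood_edge (a point): Middle of the front top edge of the hood, at x -24, y 0, z 100 mm of the slicer. The hood is an aluminium sheet 320 mm wide, 8 mm thick, underside at 91.5 mm, from the housing out over the rear part of both nuts. The wings pass under it; fingers from above can work only in front of it (slicer x above -24 mm), where all is open.
- loose_nut_hub (a point): Hub top, on the axis, of the loose nut (either side of the slicer; starts 0.6 to 1.05 turns backed off, 6 to 11 mm higher than the other). Its x axis points along one wing. Black plastic; hub 24 mm across; 3 upright radial wings 120 degrees apart, 8 mm thick, reaching 48 mm from the axis. At home wings span 50 to 75 mm above the table, hub top 78; boss below it tops at 44.
- loose_nut (a joint): Loose nut's angle, rad: 0 = home (hard stop), negative = backed off; grows clockwise seen from above; the nut sinks 1.6 mm per rad. Wings stand at -20 degrees minus this value (and +120, +240), anticlockwise from the slicer's x axis. Light drag 0.05 N m (1 to 2 N at a wing); stays where left.
- loose_nut_push: The three wing faces of the loose nut that are pushed to turn it clockwise (on the anticlockwise side of each wing). Origin on the nut's axis, 78 mm below the hub top.
- loose_nut_back: The three opposite wing faces of the loose nut. Fingers pressing on these and on the push faces at once are pinching a wing. Origin on the nut's axis, 78 mm below the hub top.
- snug_nut_hub (a point): Centre of the hub's top on the other nut, of the same shape, already home and tight; to be left alone.
- snug_nut (a joint): Angle of the tight nut in rad, same meaning; 0 at the start, and it takes 0.7 N m to turn.
- sauce_bottle: Yellow squeeze bottle, 60 mm across, 150 mm tall, standing loose beside the slicer. Origin at the centre of its foot.
- steel_cup: Steel cup, 72 mm across the rim, 75 mm tall, standing loose beside the slicer. Origin at the centre of its foot.
- spatula: Spatula lying loose on the table in front of the slicer, on the side away from the robot. Origin under its middle, its x along its length.

How it is judged:
By the outcome, as a careful person would: the job done as asked, in the order asked, and still so for the second after the job is handed in, with the robot touching nothing.
It also fails if it takes over 58 s, if anything falls off the work surface, if the arm or the gripper's body presses on something with over 40 N, if the wrist force passes 120 N, or if a joint passes its speed limit or range.

### The arm

A 7-joint arm with a two-finger parallel gripper is mounted at the origin on the work surface. World frame = base frame: x ahead of the robot, y to its left, z up, the work surface at z = 0. Lengths are in mm, angles in rad, forces in N, time in s.
With the tool pointing down it reaches from about 425 to 925 mm from the base axis. Payload 6.8 kg.
Tool frame: the origin (TCP) lies midway between the tips of the shut fingers; the grasp point (between the pads) lies 19 mm behind it (grip_point_offset is the distance from the TCP to the grasp point, in mm); z points along the fingers, y is the line along which they close (so a half turn about z gives the same grasp; the last joint's range is limited). The gripper opens to 88 mm and grips with 3 to 60 N. Pads are 20 mm wide; open, the fingers measure 115 mm over their backs; the gripper's body (75 mm by 178 mm) begins 61 mm behind the grasp point.
Start: joints at [1.226, 0.477, 0.022, 1.555, -0.011, 1.109, -0.083], TCP at [158.359, -656.179, 189.864] pointing down, gripper open.
Joint ranges: [-2.96, 2.96], [-0.34, 2.1], [-1.41, 1.46], [0.24, 2.44], [-1.37, 4.51], [0.17, 1.92], [-2.96, 2.96]. Speed limits (rad/s): [2.39, 2.39, 3.14, 3.14, 3.14, 3.14, 3.14].

### API

Orientations are given as a rotation vector (axis times angle).
In Python, from workcell import * gives the robot as it stands.
- The arm moves only by the tool send_rows, never from a script. Its argument "steps" is a list of rows, each an object with "linear": the shift along the tool's x, y, z in mm, a list of three; "rot": the turn, a rotation vector about the tool's x, y, z in degrees, a list of three. A call has 1 to 12 rows; each row is the pose to reach, as a shift and turn from the pose commanded when the call began, along the tool's axes at that moment; what a row does not reach only later rows make up. A row lasts 1/12 s, in which the tool goes at most 41.7 mm and 7.16 degrees, less where a joint would pass 70% of its speed; a pose out of reach is approached as far as the arm can. A call with a gripper value outside its range is refused whole. "claw" is the gripper command: -1 is fully open, 1 is shut, values between are in proportion, set as the call begins (left out, the last holds). The fingers move at their own pace and stop on an object; the grip force is fixed at half the most. Time passes only in rows, so rows that repeat a pose let the fingers close. It gives the time, the measured TCP pose, the force, the opening and the grip force at its end, in the units of the state.
- observe(): the state, without advancing time (a new reading comes with each control period).
- grab_frame(name): name is "scene" or "top" or "wrist"; returns the picture (480x640x3 uint8, blue, green, red); there is no depth.
- camera_info(name): a dict with "K" (3x3 intrinsics, pixels), "cam_to_world" (4x4, takes a point from camera to world coordinates). Camera axes: x right, y down, z forward; pixel columns grow to the right and rows downward; lengths in mm; the calibration is good to about 2 mm. The wrist camera is an equidistant fisheye: a pixel r from the principal point sees the ray r / f radians off the axis. A picture is of the moment at which its call begins: read the wrist's pose just before it. camera_info takes no time and is no camera call; for the wrist camera it gives the pose at the moment of the call.
- finish_job(): hands the job in; it is judged then, once.
Trained networks look in the newest picture that a camera, given by its name, has taken for a name from the list of things; names that differ only in an ending like _2 or _b are one class to them, and where a whole thing is asked for, a point or a joint stands for the part that bears it (a point fixed in the world has none). Each returns a list of dicts, best first, with "confidence" (0 to 1); they miss things now and then, are a little off and sometimes report something else, mostly with a low value. They report only what shows in the picture. A call takes as long as a camera call.
- cut_out(camera, thing): "pixels" (480x640 bool, what is visible of it) and "pixel" ([column, row] in pixels, amid what is visible of it).
- place_of(camera, thing): "pixel" ([column, row] in pixels: a listed point, or the origin of a listed thing).
The state is a dict: "clock": time; "joint_pos": joint angles; "dq": joint speeds; "effort": joint torques, N m; "position": TCP position; "ee_rot": TCP orientation; "wrist_force": force on the tool from outside, world axes, zero at the start; "moment": the same for the moment, N m; "width": finger opening in mm; "grasp_force": force on a finger pad.
Only numpy, scipy, OpenCV 4.12 (cv2) and the standard library are available. Lean on these libraries where they do the work, as an engineer would, in place of code of your own. Each camera call takes 0.05 s, during which the arm holds its last target. There are 200 camera calls.

## Working session

There is one attempt and no reset: what is moved stays moved. The work goes in short steps, Python scripts to look and compute and a tool call to move; the robot and the scene stay as the last step left them, time stands still between calls to the robot, and variables do not carry over. Pictures are saved under pics/ and viewed, at most 10 in all, crops included, and the job is handed in when it is done.

Besides the shell and the picture viewer there is one more tool, called after "Call:" by a JSON object that holds its "op" and its "data", one argument or row to a line. send_rows: Moves the arm, as the interface text tells. Its arguments: {"type":"object","properties":{"steps":{"type":"array","items":{"type":"object","properties":{"linear":{"type":"array","items":{"type":"number"}},"rot":{"type":"array","items":{"type":"number"}}}}},"claw":{"type":"number"}},"required":["steps"]}

```bash
mkdir -p pics; cat > h.py <<'E'
from workcell import *
import numpy as np, cv2
from scipy.spatial.transform import Rotation as R
def ray(cam,px):
    i=camera_info(cam);K=np.array(i["K"]);T=np.array(i["cam_to_world"])
    d=np.linalg.inv(K)@[px[0],px[1],1.]
    return T[:3,3],T[:3,:3]@d
def atz(cam,px,z):
    o,d=ray(cam,px);return o+d*(z-o[2])/d[2]
def tri(a,pa,b,pb):
    o1,d1=ray(a,pa);o2,d2=ray(b,pb)
    s=np.linalg.lstsq(np.c_[d1,-d2],o2-o1,rcond=None)[0]
    p,q=o1+d1*s[0],o2+d2*s[1];return (p+q)/2,np.linalg.norm(p-q)
def proj(cam,P):
    i=camera_info(cam);K=np.array(i["K"]);T=np.linalg.inv(np.array(i["cam_to_world"]))
    c=T[:3,:3]@P+T[:3,3];c=K@c;return c[:2]/c[2]
E
python3 - <<'E'
from h import *
for c in("scene","top"):
    cv2.imwrite(f"pics/{c}0.png",grab_frame(c))
P={}
for t in("slicer","hood_edge","loose_nut_hub","snug_nut_hub","sauce_bottle","steel_cup","spatula"):
    for c in("scene","top"):
        r=place_of(c,t)
        print(t,c,[(np.round(x["pixel"],1).tolist(),round(x["confidence"],2)) for x in r[:3]])
        if r:P[t,c]=r[0]["pixel"]
    if (t,"scene") in P and (t,"top") in P:
        print("  ",tri("scene",P[t,"scene"],"top",P[t,"top"]))
s=observe();print(s["clock"],s["position"],R.from_rotvec(s["ee_rot"]).as_matrix().round(3))
E
```

```text
slicer scene [([294.3, 293.9], 0.74)]
slicer top [([354.5, 235.6], 0.75)]
   (array([591.42024208, -14.53720529,  -2.61735612]), np.float64(1.6234170466786302))
hood_edge scene [([289.1, 251.9], 0.75)]
hood_edge top [([350.8, 238.0], 0.67)]
   (array([570.97219114,  -3.66684926,  92.82677904]), np.float64(3.169703429537324))
loose_nut_hub scene [([243.3, 275.0], 0.67)]
loose_nut_hub top [([407.7, 245.8], 0.85), ([397.3, 161.0], 0.28)]
   (array([ 557.47533662, -107.54058796,   88.05138335]), np.float64(0.3149843178078365))
snug_nut_hub scene [([339.8, 253.3], 0.71)]
snug_nut_hub top [([304.4, 209.7], 0.83)]
   (array([627.26200804,  81.28013659,  75.12272016]), np.float64(4.4366861663592125))
sauce_bottle scene [([414.8, 235.0], 0.79)]
sauce_bottle top [([192.6, 213.4], 0.64)]
   (array([636.81795531, 307.23457984,  -1.19783744]), np.float64(0.9399379048237386))
steel_cup scene [([127.8, 320.9], 0.87)]
steel_cup top [([498.6, 310.3], 0.74)]
   (array([ 438.19782146, -299.55299029,    3.90172283]), np.float64(10.55958632621665))
spatula scene [([309.7, 361.5], 0.79)]
spatula top [([395.4, 162.0], 0.97)]
   (array([ 740.95935454, -102.0018013 ,   -2.05630162]), np.float64(3.403142631144645))
0.8 [ 158.33049842 -656.20135635  189.88729264] [[ 0.972  0.235  0.   ]
 [ 0.235 -0.972 -0.   ]
 [-0.     0.    -1.   ]]
```

```bash
python3 - <<'E'
import cv2
a=cv2.imread("pics/scene0.png");b=cv2.imread("pics/top0.png")
a=cv2.resize(a[190:390,90:390],(600,400));b=cv2.resize(b[130:350,250:550],(600,440))
cv2.imwrite("pics/sc1.png",a);cv2.imwrite("pics/tc1.png",b)
E
```

```text
(no output)
```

View pics/sc1.png

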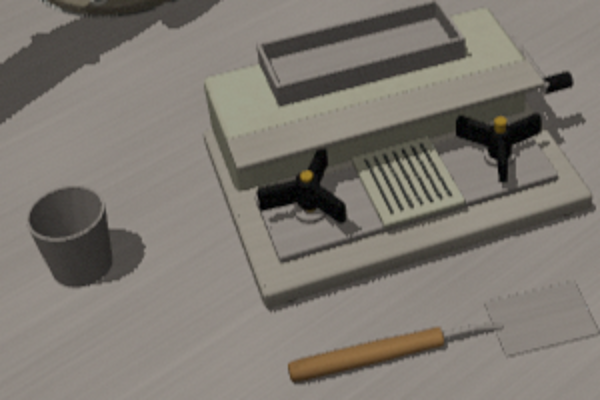

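View pics/tc1.png

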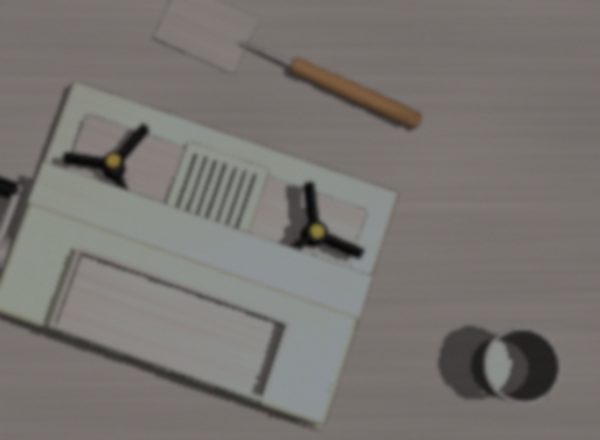

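The slicer is yawed about -20°. The loose nut is the one on the right in the top picture (near pixel 408, 246), with its wings at about 30°, 150° and -90° in the slicer frame, so it is backed off by roughly 290°. I'll refine this and plan three strokes with shut fingers, each from w=30° to -90°.

```bash
cat >> h.py <<'E'
N=np.array([557.2,-107.9]);YAW=np.radians(-20.3)
S=np.array([[np.cos(YAW),-np.sin(YAW)],[np.sin(YAW),np.cos(YAW)]])  # slicer->world
def cen(w):  # tool centre (slicer axes, from nut axis) touching wing at w deg
    w=np.radians(w);s=10*abs(np.sin(w))+13.5*abs(np.cos(w))+4
    return 34*np.array([np.cos(w),np.sin(w)])+s*np.array([-np.sin(w),np.cos(w)])
def shift(w,z,p=None,Rm=None):
    s=observe();p=s["position"] if p is None else p
    Rm=R.from_rotvec(s["ee_rot"]).as_matrix()
    return Rm.T@(np.r_[N+S@cen(w),z]-p)
def wings(cam,z):
    r=cut_out(cam,"loose_nut_hub")
    if not r:return None
    ys,xs=np.nonzero(r[0]["pixels"])
    P=np.array([atz(cam,(x,y),z)[:2] for x,y in zip(xs,ys)])
    q=(P-N)@S;a=np.arctan2(q[:,1],q[:,0]);rr=np.hypot(*q.T);m=(rr>22)&(q[:,0]>-20)
    f=np.exp(3j*a[m]).mean();return np.degrees(np.angle(f))/3,abs(f),rr.max(),len(xs)
E
python3 - <<'E'
from h import *
for c in("scene","top"):
    grab_frame(c)
    for z in(70,80):print(c,z,wings(c,z))
for n,px,z in(("loose",(407.7,245.8),86),("snug",(304.4,209.7),78)):print(n,atz("top",px,z))
for n,px,z in(("loose",(243.3,275.0),86),("snug",(339.8,253.3),78)):print(n,atz("scene",px,z))
print(shift(50,190),observe()["clock"])
E
```

```text
scene 70 (np.float64(23.58646304314792), np.float64(0.5736542690927124), np.float64(59.68239548930958), 666)
scene 80 (np.float64(22.86876833013844), np.float64(0.2927633384670315), np.float64(68.12955836841113), 666)
top 70 (np.float64(26.288061239977008), np.float64(0.9457605606290674), np.float64(50.29334087949787), 369)
top 80 (np.float64(26.4461903394605), np.float64(0.9490175510872608), np.float64(48.710507419569055), 369)
loose [ 557.84115182 -107.71853838   86.        ]
snug [628.10084737  82.96266696  78.        ]
loose [ 555.57164541 -106.54016115   86.        ]
snug [628.39269228  77.06942806  78.        ]
[ 5.43357959e+02 -4.68387744e+02 -1.40632241e-01] 1.1
```

Call:
{"op": "send_rows", "data": {
  "claw": 1,
  "steps": [
    {"linear": [10,-9,0],"rot": [0,0,2]},
    {"linear": [30,-26,0],"rot": [0,0,5]},
    {"linear": [55,-48,0],"rot": [0,0,8]},
    {"linear": [82,-71,0],"rot": [0,0,11]},
    {"linear": [109,-94,0],"rot": [0,0,14]},
    {"linear": [136,-117,0],"rot": [0,0,17]},
    {"linear": [163,-140,0],"rot": [0,0,20]},
    {"linear": [190,-163,0],"rot": [0,0,23]},
    {"linear": [217,-186,0],"rot": [0,0,26]},
    {"linear": [244,-209,0],"rot": [0,0,29]},
    {"linear": [268,-231,0],"rot": [0,0,32]},
    {"linear": [280,-241,0],"rot": [0,0,34]}
  ]
}}

```text
clock: 2.1
position: [376.8, -352.2, 190.1]
ee_rot: [-3.091, 0.553, -0.002]
wrist_force: [0.2, 1.1, 0.7]
width: 11.2
grasp_force: 0.0
```

```bash
python3 - <<'E'
from h import *
s=observe();print(shift(50,120),s["clock"],s["position"],np.degrees(R.from_rotvec(s["ee_rot"]).as_matrix()[:2,0]),s["wrist_force"],s["width"])
E
```

```text
[  90.714414   -330.74807751   70.65240443] 2.1 [ 376.75121751 -352.19668488  190.13342236] [ 53.73771442 -19.87617234] [0.15344189 1.13811395 0.68115948] 11.176429815434004
```

Call:
{"op": "send_rows", "data": {
  "steps": [
    {"linear": [7,-10,0]},
    {"linear": [20,-35,0]},
    {"linear": [35,-70,0]},
    {"linear": [50,-105,0]},
    {"linear": [62,-140,0]},
    {"linear": [72,-175,0]},
    {"linear": [80,-210,0]},
    {"linear": [86,-245,5]},
    {"linear": [90,-278,20]},
    {"linear": [90.7,-308,40]},
    {"linear": [90.7,-325,60]},
    {"linear": [90.7,-330.7,70.5]}
  ]
}}

```text
$.steps[0]: bad value
```

```bash
python3 - <<'E'
from h import *
s=observe();print(shift(50,58),s["clock"],s["position"],s["wrist_force"],s["width"])
c0=cen(50)
for w in range(50,-101,-10):d=cen(w)-c0;print(w,d.round(1)*[1,-1])
cv2.imwrite("pics/w1.png",grab_frame("wrist"));cv2.imwrite("pics/s2.png",cv2.resize(grab_frame("scene")[190:350,150:390],(720,480)))
E
```

```text
[  90.66398377 -330.66464022  132.65232778] 2.1 [ 376.75121751 -352.19668488  190.13342236] [0.15344189 1.13811395 0.68115948] 11.176429815434004
50 [ 0. -0.]
40 [6.4 1.4]
30 [12.8  4.2]
20 [18.8  8.6]
10 [23.9 14.5]
0 [27.7 21.6]
-10 [30.5 26.3]
-20 [32.6 31.9]
-30 [33.5 38.2]
-40 [33.1 45.1]
-50 [31.2 52.1]
-60 [27.5 58.9]
-70 [22.3 64.9]
-80 [15.6 69.8]
-90 [ 7.7 73.1]
-100 [ 3.8 75.4]
```

View pics/w1.png

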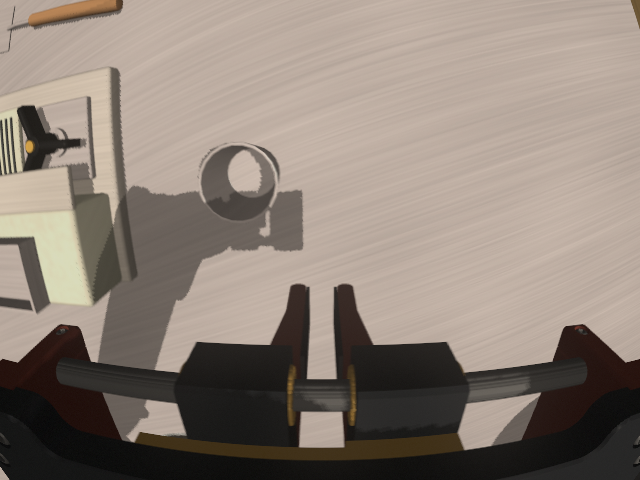

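The move was refused because every row needs a "rot". The wrist view shows the cup at (240, 180) and the nut at about (30, 147), with nothing in the way.

Call:
{"op": "send_rows", "data": {
  "steps": [
    {"linear": [7,-10,0],"rot": [0,0,0]},
    {"linear": [20,-35,0],"rot": [0,0,0]},
    {"linear": [35,-70,0],"rot": [0,0,0]},
    {"linear": [50,-105,0],"rot": [0,0,0]},
    {"linear": [62,-140,0],"rot": [0,0,0]},
    {"linear": [72,-175,0],"rot": [0,0,0]},
    {"linear": [80,-210,0],"rot": [0,0,0]},
    {"linear": [86,-245,5],"rot": [0,0,0]},
    {"linear": [90,-278,20],"rot": [0,0,0]},
    {"linear": [90.7,-308,40],"rot": [0,0,0]},
    {"linear": [90.7,-325,60],"rot": [0,0,0]},
    {"linear": [90.7,-330.7,70.5],"rot": [0,0,0]}
  ]
}}

```text
clock: 3.2
position: [574.6, -75.0, 117.2]
ee_rot: [-3.092, 0.551, 0.003]
wrist_force: [-0.3, 0.4, 0.6]
width: 0.6
grasp_force: 0.0
```

```bash
python3 - <<'E'
from h import *
s=observe();print(shift(50,58),s["clock"],s["position"],s["wrist_force"],s["width"])
cv2.imwrite("pics/w2.png",grab_frame("wrist"))
E
```

```text
[ 1.48501351 -2.13838734 59.16199613] 3.2 [574.63684138 -74.97313568 117.16356341] [-0.30539739  0.40871703  0.60799068] 0.5882040267357612
```

View pics/w2.png

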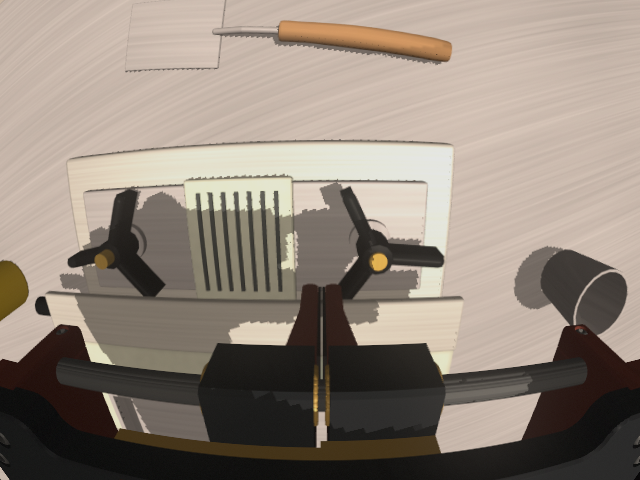

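Call:
{"op": "send_rows", "data": {
  "steps": [
    {"linear": [1.5,-2,5],"rot": [0,0,0]},
    {"linear": [1.5,-2,15],"rot": [0,0,0]},
    {"linear": [1.5,-2,27],"rot": [0,0,0]},
    {"linear": [1.5,-2,39],"rot": [0,0,0]},
    {"linear": [1.5,-2,49],"rot": [0,0,0]},
    {"linear": [1.5,-2,56],"rot": [0,0,0]},
    {"linear": [1.5,-2,59],"rot": [0,0,0]},
    {"linear": [1.5,-2,59],"rot": [0,0,0]}
  ]
}}

```text
clock: 3.92
position: [575.9, -76.7, 59.4]
ee_rot: [3.092, -0.557, -0.002]
wrist_force: [1.3, -0.1, 0.0]
width: 0.6
grasp_force: 0.0
```

```bash
python3 - <<'E'
from h import *
s=observe();print(shift(50,58),s["clock"],s["position"],s["wrist_force"],s["width"])
E
```

```text
[-0.48614749 -3.37118448  1.41939408] 3.9167 [575.93724557 -76.71699248  59.42010469] [ 1.26171556 -0.10164858  0.0211871 ] 0.5944412972200722
```

Call:
{"op": "send_rows", "data": {
  "steps": [
    {"linear": [6.4,1.4,0],"rot": [0,0,0]},
    {"linear": [12.8,4.2,0],"rot": [0,0,0]},
    {"linear": [18.8,8.6,0],"rot": [0,0,0]},
    {"linear": [23.9,14.5,0],"rot": [0,0,0]},
    {"linear": [27.7,21.6,0],"rot": [0,0,0]},
    {"linear": [30.5,26.3,0],"rot": [0,0,0]},
    {"linear": [32.6,31.9,0],"rot": [0,0,0]},
    {"linear": [33.5,38.2,0],"rot": [0,0,0]}
  ]
}}

```text
clock: 4.58
position: [594.7, -124.8, 60.4]
ee_rot: [-3.092, 0.558, -0.0]
wrist_force: [-0.3, -0.1, -0.0]
width: 0.4
grasp_force: 0.0
```

```bash
python3 - <<'E'
from h import *
s=observe();print(shift(-30,58),s["clock"],s["position"],s["wrist_force"],s["moment"])
for c in("top","scene"):
    grab_frame(c);print(wings(c,75))
c0=cen(-30)
for w in range(-30,-101,-10):d=cen(w)-c0;print(w,d.round(1)*[1,-1])
E
```

```text
[-1.22216907 -3.79299012  2.36279863] 4.5833 [ 594.65801985 -124.82371084   60.36258606] [-0.2697332  -0.05539515 -0.04699876] [ 0.06874024 -0.01148862 -0.04336391]
(np.float64(27.364926621181606), np.float64(0.9550662986700497), np.float64(45.90369328777654), 332)
(np.float64(31.704278679614024), np.float64(0.4956409002245209), np.float64(63.8698168231532), 412)
-30 [ 0. -0.]
-40 [-0.4  6.9]
-50 [-2.4 13.9]
-60 [-6.  20.7]
-70 [-11.2  26.7]
-80 [-17.9  31.6]
-90 [-25.8  34.9]
-100 [-29.7  37.2]
```

```bash
python3 - <<'E'
from h import *
a=grab_frame("wrist")
b=cv2.resize(grab_frame("scene")[200:350,160:360],(640,480))
cv2.imwrite("pics/ws.png",cv2.resize(np.vstack([a[100:400],b[60:360]]),(800,600*1)))
E
```

```text
(no output)
```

View pics/ws.png

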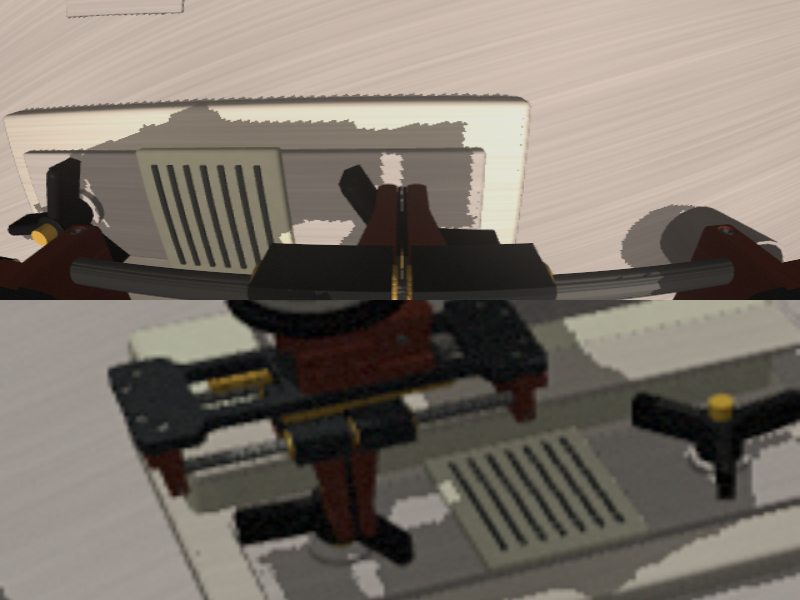

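Call:
{"op": "send_rows", "data": {
  "steps": [
    {"linear": [0,0,-10],"rot": [0,0,0]},
    {"linear": [0,0,-30],"rot": [0,0,0]},
    {"linear": [0,0,-60],"rot": [0,0,0]},
    {"linear": [-15,0,-90],"rot": [0,0,0]},
    {"linear": [-45,0,-110],"rot": [0,0,0]},
    {"linear": [-75,0,-120],"rot": [0,0,0]},
    {"linear": [-105,0,-120],"rot": [0,0,0]},
    {"linear": [-130,0,-120],"rot": [0,0,0]},
    {"linear": [-140,0,-120],"rot": [0,0,0]}
  ]
}}

```text
clock: 5.63
position: [460.6, -73.9, 181.2]
ee_rot: [3.092, -0.555, -0.0]
wrist_force: [-0.1, -0.2, 0.1]
width: 0.5
grasp_force: 0.0
```

```bash
python3 - <<'E'
from h import *
im={c:grab_frame(c) for c in("scene","top")}
for t in("loose_nut_hub","snug_nut_hub"):
    a=place_of("scene",t);b=place_of("top",t)
    print(t,[(x["pixel"],x["confidence"]) for x in a[:1]+b[:1]])
    if a and b:print(tri("scene",a[0]["pixel"],"top",b[0]["pixel"]))
for c in im:print(wings(c,75))
cv2.imwrite("pics/two.png",np.vstack([cv2.resize(im["scene"][220:320,200:390],(760,300)),cv2.resize(im["top"][170:290,270:450],(760,300))]))
print(observe()["clock"],observe()["position"])
E
```

```text
loose_nut_hub [([242.0, 277.0], 0.9), ([407.9, 245.7], 0.4)]
(array([ 557.50285312, -109.51283865,   84.18932386]), np.float64(2.7556096695434618))
snug_nut_hub [([339.6, 251.8], 0.59), ([302.9, 210.6], 0.88)]
(array([624.97600577,  83.6344121 ,  76.31685043]), np.float64(5.531575325311346))
(np.float64(26.341892666355424), np.float64(0.4254145578508585), np.float64(63.8698168231532), 667)
(np.float64(25.229777360590333), np.float64(0.9532098571748834), np.float64(49.4950982158902), 95)
6.0333 [464.42357053 -75.54655414 180.19614248]
```

View pics/two.png

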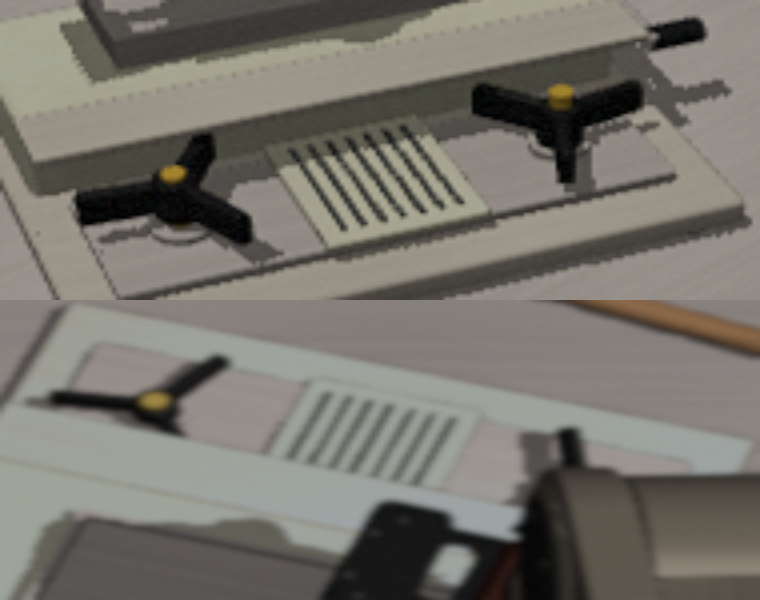

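```bash
python3 - <<'E'
from h import *
for n,im in(("0",cv2.imread("pics/scene0.png")),("now",grab_frame("scene"))):
    h=cv2.cvtColor(im,cv2.COLOR_BGR2HSV)
    m=cv2.inRange(h,(12,120,70),(32,255,255))
    for x,y in((243,277),(340,252)):
        k=m[y-14:y+14,x-14:x+14];ys,xs=np.nonzero(k);print(n,xs.mean()+x-14,ys.mean()+y-14,len(xs))
for z in(86,82.7):print(proj("scene",np.r_[N,z]))
for w in(27,26):
    print(w)
E
```

```text
0 242.61290322580646 277.48387096774195 31
0 339.3611111111111 251.02777777777777 36
now 242.72727272727275 277.4848484848485 33
now 339.5 251.34210526315792 38
[243.2377493  275.78490428]
[243.38871768 277.0289236 ]
27
26
```

```bash
python3 - <<'E'
from h import *
a=cv2.imread("pics/scene0.png");b=grab_frame("scene")
print(proj("scene",np.array([594.7,-124.8,60])))
def s(x,y,w,h):
    A=cv2.cvtColor(a[y:y+h,x:x+w],6).astype(np.float32);B=cv2.cvtColor(b[y:y+h,x:x+w],6).astype(np.float32)
    W=np.eye(2,3,dtype=np.float32)
    cc,W=cv2.findTransformECC(A,B,W,cv2.MOTION_TRANSLATION,(3,100,1e-5));return W[:,2],cc
for r in((216,262,50,42),(316,244,46,38),(232,268,22,20),(329,243,22,20),(285,255,45,45)):
    print(r,s(*r))
for im in(a,b):
    h=cv2.cvtColor(im,cv2.COLOR_BGR2HSV)
    print(h[272:285,236:250,1])
E
```

```text
[249.18663012 300.39181011]
(216, 262, 50, 42) (array([0.00998107, 0.00045971], dtype=float32), 0.9997546002048171)
(316, 244, 46, 38) (array([-0.0147778 ,  0.01218266], dtype=float32), 0.9998357687096828)
(232, 268, 22, 20) (array([0.02031496, 0.00711533], dtype=float32), 0.9990856344765651)
(329, 243, 22, 20) (array([ 0.02009606, -0.0038238 ], dtype=float32), 0.9993955022958277)
(285, 255, 45, 45) (array([-0.00389386,  0.00349911], dtype=float32), 0.9998649491825213)
[[ 40  34  36  48  38  40  44  44  37  54  90  33  75 196]
 [ 45  40  41  37  37  44  36  40  46  78  12  71  73  80]
 [ 38  40  33  38  41  27  20  31  34  39  17  70 102  85]
 [ 44  41  36  34  30 117 137 151 190 161  97  36   0 170]
 [ 30  44  39  42 133 173 179 182 182 180 174  98 255 112]
 [ 35  36  29  81 177 183 182 189 183 178 193 117  64 128]
 [ 32  34  23 114 178 189 185 183 177 186 189  16  35 182]
 [ 31  34  36  75 185 181 187 184 187 202 255  78  60 255]
 [ 44  34  15   0 135 196 197 193 185 210  85  26  43 128]
 [ 33  24  68 118  28  49 125 149  90  80  32  43  55  28]
 [ 10  49 255  61  53  23 106  20  3
[... 209 characters left out ...]
9  35  43  38  45  29  39  29  38   0  32 128 128]
 [ 44  47  45  43  38  25  32  29  67  78  43  85 128 255]
 [ 39  40  44  32  42 118 143 158 187 154 159  78 119 182]
 [ 40  39  34  31 126 171 189 183 185 178 178  85  85 255]
 [ 39  32  33  73 182 186 179 180 185 183 189 128 150 170]
 [ 30  33  20  96 180 181 181 177 181 184 179  92  93 191]
 [ 28  26  80 128 167 192 190 186 192 190 153  24  51  85]
 [ 36  27  85 115 182 175 180 194 178 122 102  93  54  91]
 [ 32  20 219  36  24  11 141 130  80  43  21  14 139  28]
 [  9  13  51  32  18  38  40  57  27  18  43  43   0  40]
 [ 14  77  46 198  38  41  49  48  35  51 121  10  26  34]
 [ 60 106 102 113  85 255  90  85   0   0  28 170  20  61]]
```

```bash
python3 - <<'E'
from h import *
s=observe();p=s["position"];im=grab_frame("scene")
Rm=R.from_rotvec(s["ee_rot"]).as_matrix()
u=proj("scene",p);print(p,u)
x,y=int(u[0])-50,int(u[1])-50
c=cv2.resize(im[y:y+80,x:x+100],(800,640),interpolation=cv2.INTER_CUBIC)[:600]
for k in(0,10,20,30):
    q=(proj("scene",p-Rm[:,2]*k)-[x,y])*8;cv2.circle(c,tuple(int(v) for v in q),4,(0,255,0) if k else (0,0,255),1)
cv2.imwrite("pics/tip.png",c)
E
```

```text
[464.00585075 -75.43536625 180.09977903] [223.35745741 207.04874082]
```

View pics/tip.png

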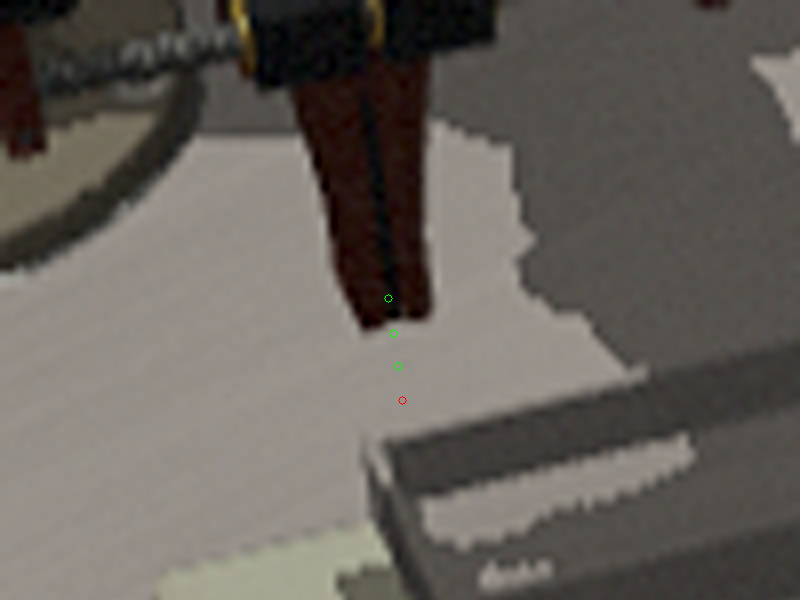

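The red dot, the projected TCP at (403, 400), sits well below the real fingertips, which end at about (395, 322). The fingers are therefore about 22 mm shorter than reported, and my stroke passed just over the wing. I'll command z about 22 mm lower, so a reported z of 40 puts the tips near 62.

```bash
python3 - <<'E'
from h import *
print(shift(50,90),observe()["clock"])
E
```

```text
[105.05034956 -41.29868284  90.06439875] 6.1833
```

Call:
{"op": "send_rows", "data": {
  "steps": [
    {"linear": [10,-4,0],"rot": [0,0,0]},
    {"linear": [30,-12,5],"rot": [0,0,0]},
    {"linear": [55,-22,15],"rot": [0,0,0]},
    {"linear": [80,-32,35],"rot": [0,0,0]},
    {"linear": [98,-39,60],"rot": [0,0,0]},
    {"linear": [105,-41.3,80],"rot": [0,0,0]},
    {"linear": [105,-41.3,90],"rot": [0,0,0]},
    {"linear": [105,-41.3,90],"rot": [0,0,0]},
    {"linear": [105,-41.3,90],"rot": [0,0,0]}
  ]
}}

```text
clock: 6.93
position: [575.7, -73.2, 90.2]
ee_rot: [3.092, -0.557, -0.002]
wrist_force: [0.5, -0.1, 0.7]
width: 0.5
grasp_force: 0.0
```

```bash
python3 - <<'E'
from h import *
s=observe();print(shift(50,40),s["clock"],s["position"],s["wrist_force"])
E
```

```text
[ 0.99713514 -0.1947838  50.17712368] 6.9333 [575.72370835 -73.22505521  90.17846871] [ 0.54487165 -0.14265145  0.65077167]
```

Call:
{"op": "send_rows", "data": {
  "steps": [
    {"linear": [1,0,5],"rot": [0,0,0]},
    {"linear": [1,0,14],"rot": [0,0,0]},
    {"linear": [1,0,24],"rot": [0,0,0]},
    {"linear": [1,0,34],"rot": [0,0,0]},
    {"linear": [1,0,42],"rot": [0,0,0]},
    {"linear": [1,0,47],"rot": [0,0,0]},
    {"linear": [1,0,50],"rot": [0,0,0]},
    {"linear": [1,0,50],"rot": [0,0,0]}
  ]
}}

```text
clock: 7.6
position: [576.6, -73.5, 39.5]
ee_rot: [3.092, -0.557, -0.002]
wrist_force: [-0.2, 0.7, 0.0]
width: 0.7
grasp_force: 0.0
```

Call:
{"op": "send_rows", "data": {
  "steps": [
    {"linear": [6.4,1.4,0],"rot": [0,0,0]},
    {"linear": [12.8,4.2,0],"rot": [0,0,0]},
    {"linear": [16,6.2,0],"rot": [0,0,0]},
    {"linear": [18.8,8.6,0],"rot": [0,0,0]},
    {"linear": [21.5,11.5,0],"rot": [0,0,0]},
    {"linear": [23.9,14.5,0],"rot": [0,0,0]},
    {"linear": [26,18,0],"rot": [0,0,0]},
    {"linear": [27.7,21.6,0],"rot": [0,0,0]},
    {"linear": [30.5,26.3,0],"rot": [0,0,0]},
    {"linear": [32.6,31.9,0],"rot": [0,0,0]},
    {"linear": [33.5,38.2,0],"rot": [0,0,0]}
  ]
}}

```text
clock: 8.52
position: [595.7, -121.0, 40.4]
ee_rot: [-3.091, 0.556, -0.001]
wrist_force: [0.7, 3.1, -0.2]
width: 0.4
grasp_force: 1.1
```

```bash
python3 - <<'E'
from h import *
s=observe();print(shift(-30,40),s["clock"],s["position"],s["wrist_force"],s["moment"])
for c in("top","scene"):
    grab_frame(c);print(wings(c,70))
E
```

```text
[-0.81024447  0.18504398  0.38554244] 8.5167 [ 595.66167927 -120.95191599   40.38602269] [ 0.68854342  3.08819595 -0.24201639] [ 0.64814599 -0.12767115 -0.05029948]
(np.float64(-27.744325861797765), np.float64(0.9248598574927976), np.float64(46.637779824093506), 300)
(np.float64(-31.481644215741415), np.float64(0.7207788295159393), np.float64(62.83747024051199), 362)
```

Contact: about 3 N, and the wing is now near -28°. I'll carry on to about -97°.

Call:
{"op": "send_rows", "data": {
  "steps": [
    {"linear": [0,3.5,0],"rot": [0,0,0]},
    {"linear": [-0.4,6.9,0],"rot": [0,0,0]},
    {"linear": [-1.2,10.4,0],"rot": [0,0,0]},
    {"linear": [-2.4,13.9,0],"rot": [0,0,0]},
    {"linear": [-4,17.4,0],"rot": [0,0,0]},
    {"linear": [-6,20.7,0],"rot": [0,0,0]},
    {"linear": [-8.5,23.8,0],"rot": [0,0,0]},
    {"linear": [-11.2,26.7,0],"rot": [0,0,0]},
    {"linear": [-14.5,29.3,0],"rot": [0,0,0]},
    {"linear": [-17.9,31.6,0],"rot": [0,0,0]},
    {"linear": [-22,33.5,0],"rot": [0,0,0]},
    {"linear": [-26,35,0],"rot": [0,0,0]}
  ]
}}

```text
clock: 9.72
position: [558.6, -145.0, 40.5]
ee_rot: [3.092, -0.558, 0.001]
wrist_force: [3.0, 1.2, -1.6]
width: 0.4
grasp_force: 1.0
```

```bash
python3 - <<'E'
from h import *
s=observe();print(shift(-90,40),shift(50,95),s["clock"],s["position"],s["wrist_force"],s["moment"])
for c in("top","scene"):
    grab_frame(c);print(wings(c,70))
E
```

```text
[-0.15494749 -0.36472928  0.48924017] [ -8.01985652 -73.46496836 -54.51531712] 9.7167 [ 558.55201789 -145.04107065   40.4893604 ] [ 3.00504959  1.21354253 -1.56609479] [ 0.09132021 -0.58381438 -0.01491582]
(np.float64(16.376326991702694), np.float64(0.9739072855747011), np.float64(48.40923552833172), 233)
(np.float64(7.298529772872659), np.float64(0.6226756161728749), np.float64(64.16571281109971), 494)
```

Call:
{"op": "send_rows", "data": {
  "steps": [
    {"linear": [5,-1,0],"rot": [0,0,0]},
    {"linear": [8,-2,-8],"rot": [0,0,0]},
    {"linear": [8,-2,-25],"rot": [0,0,0]},
    {"linear": [8,-2,-45],"rot": [0,0,0]},
    {"linear": [8,-10,-55],"rot": [0,0,0]},
    {"linear": [4,-28,-57],"rot": [0,0,0]},
    {"linear": [0,-50,-57],"rot": [0,0,0]},
    {"linear": [-5,-66,-57],"rot": [0,0,0]},
    {"linear": [-8,-73,-57],"rot": [0,0,0]},
    {"linear": [-8,-73,-57],"rot": [0,0,0]}
  ]
}}

```text
clock: 10.75
position: [576.9, -70.7, 97.5]
ee_rot: [-3.092, 0.551, 0.0]
wrist_force: [0.4, -0.0, 0.1]
width: 0.4
grasp_force: 0.0
```

```bash
python3 - <<'E'
from h import *
s=observe();print(shift(50,40),s["clock"],s["position"],s["wrist_force"])
im=grab_frame("top");print(wings("top",70))
w=grab_frame("wrist")
b=grab_frame("scene");print(wings("scene",70))
cv2.imwrite("pics/v8.png",np.vstack([cv2.resize(w[150:330,250:490],(800,600))[:300+60],cv2.resize(b[230:320,190:390],(800,360))])[:600])
E
```

```text
[ 0.70025893  2.70102068 57.5464648 ] 10.75 [576.92717733 -70.67071307  97.54931911] [ 0.40270838 -0.04275754  0.08128903]
None
(np.float64(16.16699875952889), np.float64(0.5211177298397753), np.float64(64.16571281109971), 671)
```

View pics/v8.png

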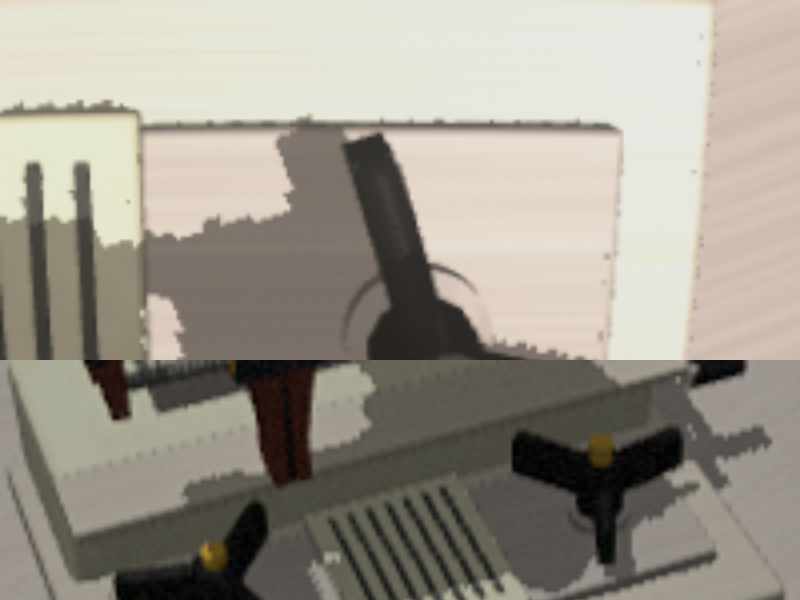

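The nut turned about 128°; the next wing now stands near +18° with the fingertips clear on its anticlockwise side. Repeating the stroke.

Call:
{"op": "send_rows", "data": {
  "steps": [
    {"linear": [0.5,1.5,5],"rot": [0,0,0]},
    {"linear": [0.5,1.5,14],"rot": [0,0,0]},
    {"linear": [0.5,1.5,26],"rot": [0,0,0]},
    {"linear": [0.5,1.5,38],"rot": [0,0,0]},
    {"linear": [0.5,1.5,48],"rot": [0,0,0]},
    {"linear": [0.5,1.5,55],"rot": [0,0,0]},
    {"linear": [0.5,1.5,58],"rot": [0,0,0]},
    {"linear": [0.5,1.5,58],"rot": [0,0,0]}
  ]
}}

```text
clock: 11.67
position: [575.9, -75.0, 38.2]
ee_rot: [3.092, -0.557, -0.003]
wrist_force: [-0.3, -0.7, 0.0]
width: 0.4
grasp_force: 0.0
```

Call:
{"op": "send_rows", "data": {
  "steps": [
    {"linear": [6.4,1.4,0],"rot": [0,0,0]},
    {"linear": [12.8,4.2,0],"rot": [0,0,0]},
    {"linear": [16,6.2,0],"rot": [0,0,0]},
    {"linear": [18.8,8.6,0],"rot": [0,0,0]},
    {"linear": [21.5,11.5,0],"rot": [0,0,0]},
    {"linear": [23.9,14.5,0],"rot": [0,0,0]},
    {"linear": [26,18,0],"rot": [0,0,0]},
    {"linear": [27.7,21.6,0],"rot": [0,0,0]},
    {"linear": [30.5,26.3,0],"rot": [0,0,0]},
    {"linear": [32.6,31.9,0],"rot": [0,0,0]},
    {"linear": [33.5,38.2,0],"rot": [0,0,0]}
  ]
}}

```text
clock: 12.58
position: [595.1, -122.6, 39.4]
ee_rot: [-3.091, 0.556, -0.001]
wrist_force: [-0.4, 1.8, 0.2]
width: 0.5
grasp_force: 1.0
```

```bash
python3 - <<'E'
from h import *
s=observe();print(shift(-30,40),s["clock"],s["position"],s["wrist_force"],s["moment"])
for c in("top","scene"):
    grab_frame(c);print(wings(c,67))
E
```

```text
[-0.89380168 -1.54100801 -0.56583522] 12.5833 [ 595.13904465 -122.59822971   39.4334526 ] [-0.4479394   1.75709431  0.24733766] [ 0.59745843 -0.12505172 -0.04030838]
(np.float64(-27.982544829144956), np.float64(0.9360297140826463), np.float64(48.25260808391112), 337)
(np.float64(-34.282344283289184), np.float64(0.6900484367637669), np.float64(62.41048138987674), 359)
```

Call:
{"op": "send_rows", "data": {
  "steps": [
    {"linear": [-0.5,2.5,0],"rot": [0,0,0]},
    {"linear": [-0.9,5.5,0],"rot": [0,0,0]},
    {"linear": [-1.7,9,0],"rot": [0,0,0]},
    {"linear": [-2.9,12.5,0],"rot": [0,0,0]},
    {"linear": [-4.5,16,0],"rot": [0,0,0]},
    {"linear": [-6.5,19.2,0],"rot": [0,0,0]},
    {"linear": [-9,22.3,0],"rot": [0,0,0]},
    {"linear": [-12,25.2,0],"rot": [0,0,0]},
    {"linear": [-15,27.8,0],"rot": [0,0,0]},
    {"linear": [-18.7,30,0],"rot": [0,0,0]},
    {"linear": [-22.5,32,0],"rot": [0,0,0]},
    {"linear": [-26.5,33.5,0],"rot": [0,0,0]}
  ]
}}

```text
clock: 13.78
position: [558.0, -145.1, 39.5]
ee_rot: [3.092, -0.558, 0.001]
wrist_force: [2.0, 0.7, 0.2]
width: 0.3
grasp_force: 0.9
```

Call:
{"op": "send_rows", "data": {
  "steps": [
    {"linear": [5,-1,0],"rot": [0,0,0]},
    {"linear": [8,-2,-8],"rot": [0,0,0]},
    {"linear": [8,-2,-25],"rot": [0,0,0]},
    {"linear": [8,-2,-45],"rot": [0,0,0]},
    {"linear": [8,-10,-55],"rot": [0,0,0]},
    {"linear": [4,-28,-57],"rot": [0,0,0]},
    {"linear": [0,-50,-57],"rot": [0,0,0]},
    {"linear": [-5,-66,-57],"rot": [0,0,0]},
    {"linear": [-8,-73,-57],"rot": [0,0,0]},
    {"linear": [-8,-73,-57],"rot": [0,0,0]}
  ]
}}

```text
clock: 14.62
position: [576.3, -70.7, 96.5]
ee_rot: [-3.092, 0.551, 0.0]
wrist_force: [0.3, -0.8, 0.1]
width: 0.4
grasp_force: 0.0
```

```bash
python3 - <<'E'
from h import *
s=observe();print(shift(50,36),s["clock"],s["position"],s["wrist_force"])
w=grab_frame("wrist")
b=grab_frame("scene");print(wings("scene",66))
cv2.imwrite("pics/v9.png",np.vstack([cv2.resize(w[150:330,250:490],(800,600))[:240],cv2.resize(b[230:320,190:390],(800,360))])[:600])
E
```

```text
[ 1.28668548  2.47860077 60.50995835] 14.6167 [576.30970998 -70.67815501  96.5127239 ] [ 0.27192694 -0.77705164  0.11524566]
None
```

View pics/v9.png

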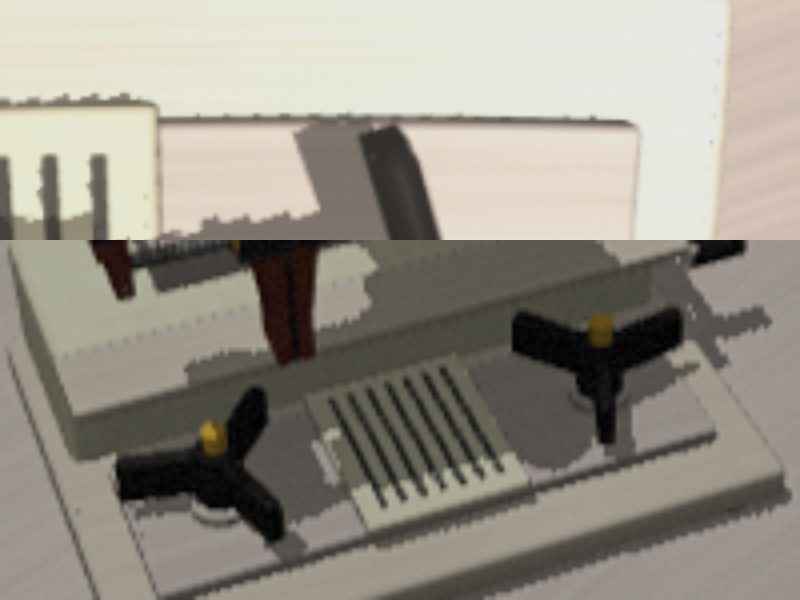

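Same picture as before: the wing is near +17°, which leaves about 37°. For the last stroke I'll go slightly lower and slow down near the stop.

Call:
{"op": "send_rows", "data": {
  "steps": [
    {"linear": [0.5,1,5],"rot": [0,0,0]},
    {"linear": [0.5,1,14],"rot": [0,0,0]},
    {"linear": [0.5,1,26],"rot": [0,0,0]},
    {"linear": [0.5,1,38],"rot": [0,0,0]},
    {"linear": [0.5,1,48],"rot": [0,0,0]},
    {"linear": [0.5,1,56],"rot": [0,0,0]},
    {"linear": [0.5,1,60],"rot": [0,0,0]},
    {"linear": [0.5,1,60],"rot": [0,0,0]}
  ]
}}

```text
clock: 15.43
position: [575.3, -74.6, 34.9]
ee_rot: [3.092, -0.557, -0.004]
wrist_force: [0.5, 0.8, -0.0]
width: 0.7
grasp_force: 0.0
```

Call:
{"op": "send_rows", "data": {
  "steps": [
    {"linear": [6.4,1.4,0],"rot": [0,0,0]},
    {"linear": [12.8,4.2,0],"rot": [0,0,0]},
    {"linear": [16,6.2,0],"rot": [0,0,0]},
    {"linear": [18.8,8.6,0],"rot": [0,0,0]},
    {"linear": [21.5,11.5,0],"rot": [0,0,0]},
    {"linear": [23.9,14.5,0],"rot": [0,0,0]},
    {"linear": [26,18,0],"rot": [0,0,0]},
    {"linear": [27.7,21.6,0],"rot": [0,0,0]},
    {"linear": [29,24,0],"rot": [0,0,0]},
    {"linear": [30.5,26.3,0],"rot": [0,0,0]},
    {"linear": [30.5,26.3,0],"rot": [0,0,0]}
  ]
}}

```text
clock: 16.35
position: [595.7, -110.4, 36.4]
ee_rot: [-3.092, 0.558, -0.0]
wrist_force: [0.6, 1.5, -0.3]
width: 0.3
grasp_force: 0.5
```

```bash
python3 - <<'E'
from h import *
s=observe();print(shift(-10,36),s["clock"],s["position"],s["wrist_force"],s["moment"])
grab_frame("top");print(wings("top",64))
E
```

```text
[-0.23390715 -1.83529326  0.35514317] 16.35 [ 595.73475298 -110.42359371   36.35498942] [ 0.57096571  1.45408986 -0.28206934] [ 0.33639831  0.04585484 -0.03114229]
(np.float64(-4.203443399415444), np.float64(0.9220701519647447), np.float64(43.54974525423223), 251)
```

Wing near -8°. I'll advance slowly towards the stop.

Call:
{"op": "send_rows", "data": {
  "steps": [
    {"linear": [0.4,1,0],"rot": [0,0,0]},
    {"linear": [0.8,2,0],"rot": [0,0,0]},
    {"linear": [1.2,3,0],"rot": [0,0,0]},
    {"linear": [1.5,4,0],"rot": [0,0,0]},
    {"linear": [1.7,4.5,0],"rot": [0,0,0]},
    {"linear": [1.7,4.5,0],"rot": [0,0,0]}
  ]
}}

```text
clock: 16.95
position: [595.8, -114.9, 36.4]
ee_rot: [3.092, -0.557, 0.0]
wrist_force: [0.2, 2.0, -0.3]
width: 0.9
grasp_force: 0.8
```

Call:
{"op": "send_rows", "data": {
  "steps": [
    {"linear": [0.1,0.7,0],"rot": [0,0,0]},
    {"linear": [0.2,1.4,0],"rot": [0,0,0]},
    {"linear": [0.3,2,0],"rot": [0,0,0]},
    {"linear": [0.3,2,0],"rot": [0,0,0]}
  ]
}}

```text
clock: 17.28
position: [595.3, -117.1, 36.4]
ee_rot: [3.092, -0.558, 0.0]
wrist_force: [0.2, 1.7, -0.8]
width: -0.1
grasp_force: 0.8
```

Call:
{"op": "send_rows", "data": {
  "steps": [
    {"linear": [0,0.7,0],"rot": [0,0,0]},
    {"linear": [0,1.4,0],"rot": [0,0,0]},
    {"linear": [0,2,0],"rot": [0,0,0]},
    {"linear": [0,2,0],"rot": [0,0,0]}
  ]
}}

```text
clock: 17.62
position: [594.8, -118.0, 36.4]
ee_rot: [-3.091, 0.556, -0.001]
wrist_force: [0.8, 3.1, -0.3]
width: 0.6
grasp_force: 1.7
```

Call:
{"op": "send_rows", "data": {
  "steps": [
    {"linear": [0,0.7,0],"rot": [0,0,0]},
    {"linear": [0,1.4,0],"rot": [0,0,0]},
    {"linear": [0,2,0],"rot": [0,0,0]},
    {"linear": [0,2,0],"rot": [0,0,0]}
  ]
}}

```text
clock: 17.95
position: [594.6, -118.4, 36.4]
ee_rot: [-3.09, 0.555, -0.001]
wrist_force: [1.9, 8.1, -1.1]
width: 0.3
grasp_force: 3.0
```

Call:
{"op": "send_rows", "data": {
  "steps": [
    {"linear": [0,0.7,0],"rot": [0,0,0]},
    {"linear": [0,1.5,0],"rot": [0,0,0]},
    {"linear": [0,2,0],"rot": [0,0,0]},
    {"linear": [0,2,0],"rot": [0,0,0]}
  ]
}}

```text
clock: 18.28
position: [594.4, -118.7, 36.4]
ee_rot: [-3.088, 0.553, -0.002]
wrist_force: [3.6, 10.7, -2.6]
width: 0.1
grasp_force: 4.1
```

```bash
python3 - <<'E'
from h import *
s=observe();print(s["clock"],s["position"],s["wrist_force"],s["moment"])
grab_frame("top");print(wings("top",63))
E
```

```text
18.2833 [ 594.43840306 -118.69782588   36.44087866] [ 3.64504868 10.74827824 -2.57479794] [ 2.35190871 -0.74760064 -0.09940815]
(np.float64(-21.750992558573632), np.float64(0.9459514984491247), np.float64(46.4619155664472), 252)
```

The wing is against its stop: force is up to 11 N with no further travel, at an angle of about -21° (home is -20°). Backing off, lifting and retreating.

Call:
{"op": "send_rows", "data": {
  "steps": [
    {"linear": [0,-5,0],"rot": [0,0,0]},
    {"linear": [0,-10,0],"rot": [0,0,0]},
    {"linear": [0,-14,0],"rot": [0,0,0]},
    {"linear": [0,-14,-10],"rot": [0,0,0]},
    {"linear": [0,-14,-35],"rot": [0,0,0]},
    {"linear": [0,-14,-70],"rot": [0,0,0]},
    {"linear": [-10,-14,-100],"rot": [0,0,0]},
    {"linear": [-40,-10,-125],"rot": [0,0,0]},
    {"linear": [-75,0,-140],"rot": [0,0,0]},
    {"linear": [-110,10,-145],"rot": [0,0,0]},
    {"linear": [-135,15,-145],"rot": [0,0,0]},
    {"linear": [-140,15,-145],"rot": [0,0,0]}
  ]
}}

```text
clock: 19.38
position: [452.5, -88.5, 182.4]
ee_rot: [3.089, -0.56, -0.001]
wrist_force: [-1.1, 0.8, -0.4]
width: 0.3
grasp_force: 0.0
```

```bash
python3 - <<'E'
from h import *
s=observe();print(s["clock"],s["position"],s["wrist_force"])
b=grab_frame("scene");print(wings("scene",63))
a=cv2.imread("pics/scene0.png")
cv2.imwrite("pics/v10.png",np.vstack([cv2.resize(b[225:325,190:390],(800,400)),cv2.resize(b[180:400,60:460],(364,200)).copy() if 0 else cv2.copyMakeBorder(cv2.resize(b[180:400,60:460],(364,200)),0,0,0,436,0)]))
def s_(x,y,w,h):
    g=lambda i:cv2.cvtColor(i[y:y+h,x:x+w],6).astype(np.float32)
    W=np.eye(2,3,dtype=np.float32);cc,W=cv2.findTransformECC(g(a),g(b),W,0,(3,100,1e-5));return W[:,2],cc
print("snug",s_(316,244,46,38),"loose cap",s_(234,268,18,16))
E
```

```text
19.3833 [452.49666992 -88.50770886 182.38335285] [-1.14278803  0.84911965 -0.41314661]
(np.float64(-18.748260427378224), np.float64(0.6500162896742648), np.float64(61.42629175277181), 629)
snug (array([-0.02144221,  0.00581448], dtype=float32), 0.9998275918320905) loose cap (array([ 0.33332705, -0.18885058], dtype=float32), 0.5362897619763556)
```

View pics/v10.png

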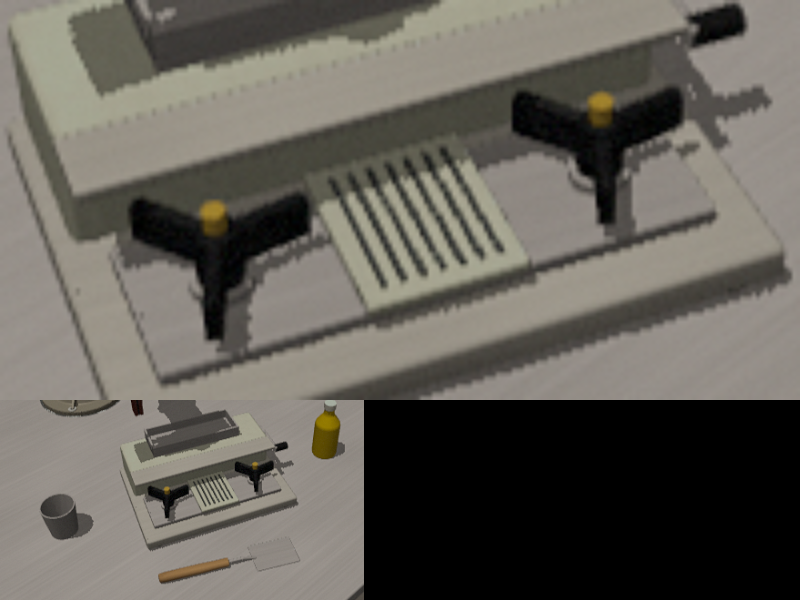

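The loose nut's wings now stand exactly like the tight nut's: hub near (213, 217), front wing at (214, 330). The cup, bottle and spatula have not moved. One quick check of hub height, then I'll hand in.

```bash
python3 - <<'E'
from h import *
b=grab_frame("scene");h=cv2.cvtColor(b,cv2.COLOR_BGR2HSV);m=cv2.inRange(h,(12,120,70),(32,255,255))
for x,y in((243,279),(340,252)):
    ys,xs=np.nonzero(m[y-14:y+14,x-14:x+14]);print(xs.mean()+x-14,ys.mean()+y-14,len(xs),ys.min()+y-14)
a=place_of("scene","loose_nut_hub")[0]["pixel"];print(a,proj("scene",np.r_[N,78]))
if ys.size: print(finish_job())
E
```

```text
242.625 278.35 40 275
339.4864864864865 251.2972972972973 37 248
[243.6, 278.7] [243.60271756 278.79233914]
the job is handed in; nothing more can be done
None
```

The loose nut is home against its stop after three open pushing strokes with no pinching, at 19 s of the 58 s. The tight nut, cup, bottle and spatula were left untouched, and the job is handed in.

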